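Push a slide box up the ramp onto a loading deck and home against its buffer

TASK

Load the slide box onto the raised loading deck: push it along the table up the ramp and over the lip so that it drops flat onto the deck, then keep pushing until it meets the spring buffer at the end and press it home there with about 12 newtons for a good half second, never as hard as 20. Let go and leave the box lying flat on the deck behind the lip, up against the buffer; do not disturb the small bottle and the objective lens standing beside the deck.

Things in the scene. Friction and masses are not known exactly. Their poses are not given: they have to be found in the camera images.
- slide_box: Closed flat blue box, white label on its lid, 88 (x) by 98 (y) by 33 mm high, 0.25 to 0.5 kg, loose, too wide for most grippers. Origin: centre of its underside, z up. Its +x wall (x = 44 mm) faces the ramp, turned up to 0.2 rad off. Push on its -x wall (x = -44 mm), which bears a lid lip out to x = -48 mm, 24 mm wide: fingers set 40 to 55 mm apart push either side of it and square the box up.
- loading_deck: Fixed aluminium deck with a ramp, all slick-coated (box friction 0.2). Origin on the table top (z = 0) at the middle of the lip's inner face; x points up the ramp and along the deck. Ramp: from table level at x = -65 mm to 11 mm high at x = -10 mm; level lip, 11 mm high, to x = 0; then flat deck, 6 mm high, to x = 158 mm. The box drops 5 mm onto it once its -x wall has passed x = 0 (box origin past x = 44 mm).
- mouth (a point): Middle of the mouth of the deck's side guides, on the table, 88 mm before the lip's inner face. Here the flared guides stand 70 mm either side of the centre line; they narrow to two parallel rails, inner faces 54 mm from the line, from 30 mm before the lip's inner face to the far end. Rails and guides are 18 mm high over the table. A box pushed off line or askew can jam between them.
- stop_slots (a point): Fixed point on the deck's centre line at x = 108 mm, 6 mm high. An end stop is clamped here with a black buffer plate, 50 mm wide, 10 to 28 mm over the table, on a spring: 3.5 N per mm, 7 mm travel, then solid. Its place is not reported: the relaxed face lies up to 15 mm before or beyond this point; feel for it. Sliding friction of the box takes 1 to 4 N of the push.
- vial_centre (a point): Small closed bottle with a blue cap, 32 mm across, 68 mm high, loose, standing to the left of the ramp. This point is at its centre, half-way up. To be left alone.
- objective_centre (a point): Objective lens, white with a conical top, 28 mm across, 52 mm high, loose, standing to the right of the deck. This point is at its centre, half-way up. To be left alone.

How it is judged:
On the way, in this order (a step that is already met when the one before it is completed fails the run):
1. the box has been pushed over the lip and lies flat on the deck (x of slide_box in the frame of loading_deck above 0.0435 m and z of slide_box in the frame of loading_deck below 0.008 m and angle between slide_box's own z axis and vertical below 0.05 rad), for 0.1 s.
2. the box, flat on the deck, is pressed against the buffer with at least 5 N for 0.4 s (all of step 1 and contact force between buffer_c0 and slide_box above 5 N), for 0.4 s.
At the end, for the whole second after the job is handed in: The box lies flat on the deck (tilt under 0.05 rad, underside less than 2 mm above the deck) wholly behind the lip, its +x wall within 4 mm of the buffer's face, at rest (all of step 1 and x of buffer_c0 in the frame of slide_box below 0.052 m and linear speed of slide_box below 0.01 m/s); the robot touches nothing.
It fails at once if the box is pressed against the buffer with more than 20 N (contact force between buffer_c0 and slide_box above 20 N).
It fails at once if the box is lifted or tipped (tilt over 0.5 rad or underside centre over 35 mm above the table) (angle between slide_box's own z axis and vertical above 0.5 rad or height (world z) of slide_box above 0.035 m).
It fails at once if the small bottle or the objective lens is moved by more than 15 mm (distance of any of vial_centre, objective_centre from where it was at the start of the episode above 0.015 m).
It also fails if it takes over 72 s, if anything falls off the work surface, if the arm or the gripper's body presses on something with over 40 N, if the wrist force passes 120 N, or if a joint passes its speed limit or range.

ROBOT

A 7-joint arm with a two-finger parallel gripper is mounted at the origin on a cart in front of the work surface, level with it; the furniture and walls round the work are solid. World frame = base frame: x ahead of the robot, y to its left, z up, the work surface at z = 0. Lengths are in m, angles in rad, forces in N, time in s.
With the tool pointing down it reaches from about 0.4 to 0.85 m from the base axis. Payload 10.4 kg.
Tool frame: the origin (TCP) lies at the very end of the fingers, on their centre line; the grasp point (between the pads) lies manip.grip_point_offset behind it (manip.grip_point_offset is the distance from the TCP to the grasp point, in m); z points along the fingers, y is the direction in which the jaws open and shut (so a half turn about z gives the same grasp; the last joint's range is limited). The gripper opens to 87 mm and grips with 3 to 60 N. Pads are 19 mm wide; open, the fingers measure 117 mm over their backs; the gripper's body (75 mm by 190 mm) begins 51 mm behind the grasp point.
Start: joints at [1.191, 0.332, -0.065, 1.46, 0.022, 1.35, -0.088], TCP at [0.218, -0.586, 0.223] pointing down, gripper open.
Joint ranges: [-2.6, 2.6], [-0.5, 2.12], [-1.47, 1.34], [0.16, 2.42], [-1.27, 4.41], [0.06, 2.06], [-2.6, 2.6]. Speed limits (rad/s): [2.22, 2.22, 2.79, 2.79, 3.14, 3.14, 3.14].

INTERFACE

Orientations are given as a unit quaternion [x, y, z, w].
In Python, from rig import manip, eyes, sign_off gives the robot as it stands.
- The arm moves only by the tool play_rows, never from a script. Its argument "moves" is a list of rows, each a list of 7 numbers: the turn, a rotation vector about the tool's x, y, z normalised to -1 to 1, where 1 is 6 degrees, then the shift along the tool's x, y, z normalised to -1 to 1, where 1 is 0.03 m, then the opening, from -1 (shut) to 1 (fully open). A call has 1 to 20 rows; each row shifts and turns the commanded pose from where the row before left it, along the tool's axes as they then stand; what a row does not reach is not made up. A row lasts 1/12 s, in which the tool goes at most 41.7 mm and 7.16 degrees, less where a joint would pass 70% of its speed; a pose out of reach is approached as far as the arm can. A call with a number of a shift or a turn outside -1 to 1 is refused whole. A call with a gripper value outside its range is refused whole. The fingers move at their own pace and stop on an object; "newtons" is the grip in N (left out, the last holds). Time passes only in rows, so rows that do not move let the fingers close. It gives the time, the measured TCP pose, the force and the opening at its end, in the units of the state.
- manip.sense(): the state, without advancing time (a new reading comes with each control period).
- eyes.capture(name): name is "scene" or "side" or "wrist"; returns the picture (420x560x3 uint8, red, green, blue); there is no depth.
- eyes.camera_params(name): a dict with "fx", "fy", "cx", "cy" (pixels), "view" (4x4, takes a point from world to camera coordinates); the wrist camera has in their place "hand_eye" (4x4, takes a point from camera to tool coordinates, whose origin is the TCP and whose axes are the flange's). Camera axes: x right, y down, z forward; pixel columns grow to the right and rows downward; lengths in m; the calibration is good to about 2 mm. A picture is of the moment at which its call begins: read the wrist's pose just before it. camera_params takes no time and is no camera call.
- sign_off(): hands the job in, once; it reports no verdict.
The state is a dict: "time_s": time; "joint_pos": joint angles; "qvel": joint speeds; "effort": joint torques, N m; "tcp_pos": TCP position; "eef_rot": TCP orientation; "contact_force": force on the tool from outside, world axes, zero at the start; "ft_torque": the same for the moment, N m; "gripper_width": opening from 0.0 (shut) to 1.0 (fully open).
Only numpy, scipy, OpenCV 4.12 (cv2) and the standard library are available. Lean on these libraries where they do the work, as an engineer would, in place of code of your own. Each camera call takes 0.05 s, during which the arm holds its last target. There are 200 camera calls.

## Working session

There is one attempt and no reset: what is moved stays moved. The work goes in short steps, Python scripts to look and compute and a tool call to move; the robot and the scene stay as the last step left them, time stands still between calls to the robot, and variables do not carry over. Pictures are saved under pics/ and viewed, on a budget of 10 in all, crops included, one or two more only if the job needs it, and the job is handed in when it is done.

Besides the shell and the picture viewer there is one more tool, called after "Emit:" in YAML: its name, and indented under it one key for each argument. play_rows: Moves the arm, as the interface text tells. Scaled input: -1 to 1 covers 0.03 m each way for a shift and 6 degrees each way for a turn. Its arguments: {"type":"object","properties":{"moves":{"type":"array"},"newtons":{"type":"number"}},"required":["moves"]}

```bash
mkdir -p pics; python3 - <<'E'
from rig import manip, eyes
import cv2,numpy as np
np.set_printoptions(precision=4,suppress=True)
print(manip.sense(), manip.grip_point_offset)
for n in ("scene","side"):
    cv2.imwrite(f"pics/{n}0.png",eyes.capture(n)[:,:,::-1]); print(n,eyes.camera_params(n))
print(eyes.camera_params("wrist"))
E
```

```text
{'time_s': 0.0, 'joint_pos': array([ 1.1914,  0.3329, -0.0647,  1.461 ,  0.0216,  1.3499, -0.0885]), 'qvel': array([-0.0007,  0.0013, -0.0006,  0.    , -0.0002,  0.    , -0.0013]), 'effort': array([  0.0002, -62.3248,   0.0251, -38.9898,  -0.0613,   0.0398,
         0.0001]), 'tcp_pos': array([ 0.2181, -0.5853,  0.2218]), 'eef_rot': array([ 0.9841,  0.1775, -0.0002, -0.0007]), 'contact_force': array([0.5036, 0.4595, 0.232 ]), 'ft_torque': array([ 0.0536, -0.0191,  0.0292]), 'gripper_width': 1.000330080006789} 0.0187
scene {'fx': 530.8040328013516, 'fy': 530.8040328013516, 'cx': 281.7060836322755, 'cy': 219.13866549435687, 'view': array([[-0.9074, -0.4198, -0.0185,  0.3268],
       [-0.2864,  0.6502, -0.7038,  0.3672],
       [ 0.3074, -0.6333, -0.7102,  0.6218],
       [ 0.    ,  0.    ,  0.    ,  1.    ]])}
side {'fx': 485.3802904199373, 'fy': 485.3802904199373, 'cx': 281.80540465462644, 'cy': 196.95635816528616, 'view': array([[ 0.5015,  0.865 , -0.0149,  0.0096],
       [ 0.7125, -0.4227, -0.5601, -0.4665],
       [-0.4908,  0.2702, -0.8283,  1.2389],
       [ 0.    ,  0.    ,  0.    ,  1.    ]])}
{'fx': 315.82815185483884, 'fy': 315.82815185483884, 'cx': 279.41446424955524, 'cy': 212.58856759720112, 'hand_eye': array([[-0.0008, -0.9622, -0.2725,  0.0751],
       [ 1.    , -0.0005, -0.0012,  0.0011],
       [ 0.001 , -0.2725,  0.9622, -0.1626],
       [ 0.    ,  0.    ,  0.    ,  1.    ]])}
```

View pics/scene0.png

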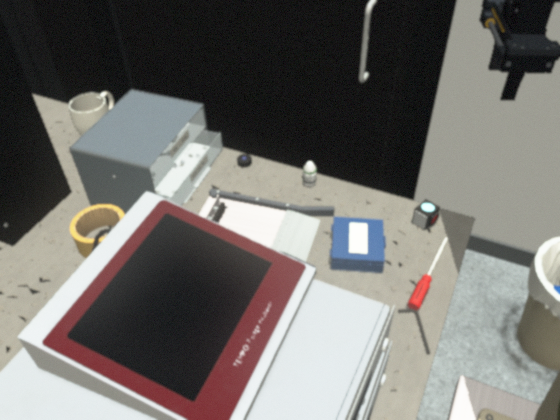

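View pics/side0.png

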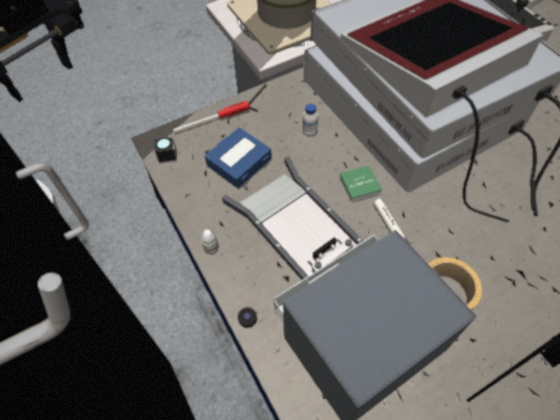

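The side view shows the box at about (238,155), the ramp and deck running from (255,195) to (330,255), the bottle at (310,120) and the lens at (209,240). I'll enlarge it to read corners.

```bash
python3 - <<'E'
import cv2
im=cv2.imread("pics/side0.png"); 
cv2.imwrite("pics/side0c.png",cv2.resize(im[120:280,195:375],(0,0),fx=3.75*1.0,fy=3.75,interpolation=cv2.INTER_CUBIC))
E
```

```text
(no output)
```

View pics/side0c.png

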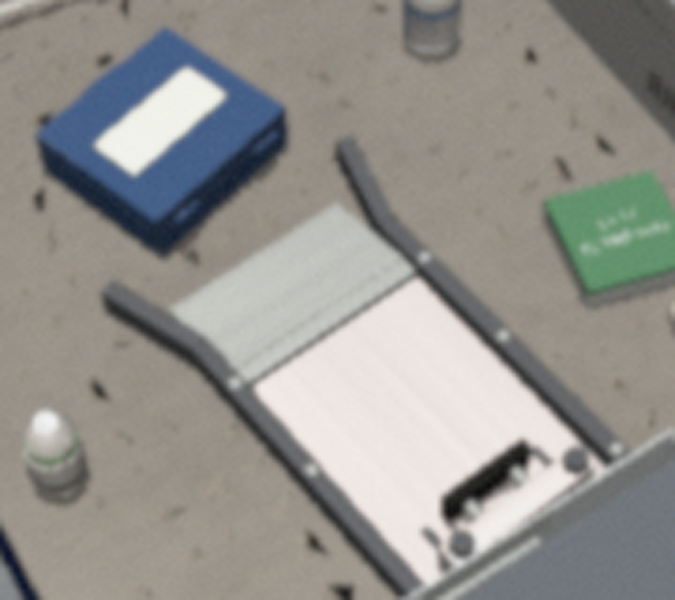

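```bash
cat > h.py <<'E'
import numpy as np
from rig import manip, eyes
np.set_printoptions(precision=4,suppress=True)
def ray(cam,u,v,z):
    p=eyes.camera_params(cam);V=np.array(p["view"]);R=V[:3,:3];t=V[:3,3]
    c=-R.T@t; d=R.T@np.array([(u-p["cx"])/p["fx"],(v-p["cy"])/p["fy"],1])
    return c+d*(z-c[2])/d[2]
def crop(u,v,z): return ray("side",195+(u+.5)/3.75-.5,120+(v+.5)/3.75-.5,z)
E
python3 - <<'E'
from h import *
P=dict(lipR=(255,382,.011),lipL=(417,275,.011),footR=(172,308,0),footL=(338,205,0),
sR1=(234,383,.018),sL1=(424,257,.018),sR2=(311,470,.018),sL2=(503,336,.018),sL3=(615,450,.018),gR=(112,290,.018),gL=(347,142,.018),
bufR=(443,497,.028),bufL=(527,442,.028),b1=(168,28,.033),b2=(287,108,.033),b3=(163,215,.033),b4=(40,135,.033),vial=(432,50,0),lens=(58,490,0))
W={k:crop(*v) for k,v in P.items()}
a=lambda p,q:np.arctan2(*(W[q]-W[p])[[1,0]])
for k,v in W.items(): print(k,v)
print("x dirs",a('sR1','sR2'),a('sL1','sL2'),a('sL1','sL3'))
print("y dirs-90",[a(p,q)-np.pi/2 for p,q in (('lipR','lipL'),('footR','footL'),('sR1','sL1'),('sR2','sL2'),('gR','gL'))])
print("box",a('b1','b2'),a('b4','b3'),a('b4','b1')-np.pi/2,a('b3','b2')-np.pi/2, sum(W[f'b{i}'] for i in (1,2,3,4))/4)
print([np.linalg.norm(W[p]-W[q]) for p,q in (('b1','b2'),('b4','b3'),('b4','b1'),('b3','b2'),('lipR','lipL'),('sR1','sL1'),('gR','gL'))])
E
```

```text
lipR [ 0.5176 -0.3512  0.011 ]
lipL [ 0.5041 -0.2508  0.011 ]
footR [ 0.4519 -0.3635 -0.    ]
footL [ 0.4388 -0.2588  0.    ]
sR1 [ 0.5168 -0.3619  0.018 ]
sL1 [ 0.5006 -0.2447  0.018 ]
sR2 [ 0.5765 -0.3536  0.018 ]
sL2 [ 0.5601 -0.2365  0.018 ]
sL3 [ 0.6395 -0.2262  0.018 ]
gR [ 0.4385 -0.3884  0.018 ]
gL [ 0.4174 -0.2406  0.018 ]
bufR [ 0.6238 -0.3114  0.028 ]
bufL [ 0.6194 -0.2629  0.028 ]
b1 [ 0.3108 -0.2897  0.033 ]
b2 [ 0.3923 -0.262   0.033 ]
b3 [ 0.4209 -0.3493  0.033 ]
b4 [ 0.3426 -0.3805  0.033 ]
vial [ 0.3727 -0.1596  0.    ]
lens [ 0.5163 -0.4576  0.    ]
x dirs 0.13849705190440684 0.13781471145518695 0.13261814995498092
y dirs-90 [np.float64(0.1337190757133664), np.float64(0.12463672759481437), np.float64(0.13795693969627143), np.float64(0.13980203921641743), np.float64(0.14235831844887925)]
box 0.32764907454236575 0.3794855357123676 0.33682459857662006 0.3164067739517453 [ 0.3666 -0.3204  0.033 ]
[np.float64(0.0860755678210886), np.float64(0.08427238327048228), np.float64(0.09626309706977111), np.float64(0.09189842625509478), np.float64(0.10129209303442657), np.float64(0.11828697888915975), np.float64(0.14932611222857914)]
```

```bash
cat >> h.py <<'E'
from scipy.spatial.transform import Rotation as Rn
O=np.array([.510,-.3027,0]);YAW=.138
D=Rn.from_euler('z',YAW)
def st():
    s=manip.sense();R=Rn.from_quat(s["eef_rot"]);X=R.as_matrix()[:,0]
    print("t",s["time_s"],"deck tcp",D.inv().apply(s["tcp_pos"]-O)*1e3,"yaw err",np.arctan2(X[1],X[0])-YAW,"tilt",R.as_matrix()[:,2],"w",s["gripper_width"],"Fdeck",D.inv().apply(s["contact_force"]),"vel",np.abs(s["qvel"]).max())
    return s,R
def need(x,y,z):
    s,R=st();d=O+D.apply([x,y,z])-s["tcp_pos"]
    X=R.as_matrix()[:,0];print("units tool",R.inv().apply(d)/.03,"turn z",(np.arctan2(X[1],X[0])-YAW)/np.radians(6))
    rot=R*Rn.from_rotvec(R.inv().apply(D.apply([1,0,0]))*0); 
    T=D*Rn.from_euler('x',np.pi); print("after turn, units",T.inv().apply(d)/.03,"turnvec",(R.inv()*T).as_rotvec()/np.radians(6))
E
python3 - <<'E'
from h import *
for u,v,z in ((165,160,0),(165,145,.03),(176,131,0),(245,107,0)): 
    p=ray("side",u,v,z);print(p,D.inv().apply(p-O))
need(-.225,0,.10)
E
```

```text
[ 0.2844 -0.4481  0.    ] [-0.2435 -0.113   0.    ]
[ 0.2746 -0.4372  0.03  ] [-0.2516 -0.1008  0.03  ]
[ 0.2237 -0.3982  0.    ] [-0.2967 -0.0552  0.    ]
[ 0.2367 -0.241   0.    ] [-0.2622  0.0987  0.    ]
t 0.1 deck tcp [-327.9479 -239.7674  221.8394] yaw err 0.2187979866983648 tilt [-0.0005  0.0012 -1.    ] w 1.000580459309401 Fdeck [ 0.3377 -0.5203 -0.0551] vel 0.002564425720831799
units tool [ 5.0848 -7.0516  4.0701] turn z 2.0893668672959715
after turn, units [ 3.4316 -7.9922  4.0613] turnvec [-0.0122  0.002   2.0894]
```

Emit:
play_rows:
  moves:
    - [0,0,0.7,0,0,0,0.035]
    - [0,0,0.7,0,0,0,0.035]
    - [0,0,0.69,0,0,0,0.035]
    - [0,0,0,0.343,-0.8,0,0.035]
    - [0,0,0,0.343,-0.8,0,0.035]
    - [0,0,0,0.343,-0.8,0,0.035]
    - [0,0,0,0.343,-0.8,0,0.035]
    - [0,0,0,0.343,-0.8,0,0.035]
    - [0,0,0,0.343,-0.8,0.3,0.035]
    - [0,0,0,0.343,-0.8,0.7,0.035]
    - [0,0,0,0.343,-0.8,1,0.035]
    - [0,0,0,0.343,-0.8,1,0.035]
    - [0,0,0,0.343,-0.8,1,0.035]
    - [0,0,0,0,0,0,0.035]
    - [0,0,0,0,0,0,0.035]

```text
time_s: 1.35
tcp_pos: [0.2867, -0.332, 0.1012]
eef_rot: [0.998, 0.07, -0.001, -0.001]
contact_force: [0.7, -0.5, 1.2]
gripper_width: 0.515
```

```bash
python3 - <<'E'
from h import *
import cv2
need(-.225,0,.020)
s=manip.sense()
im=eyes.capture("wrist");cv2.imwrite("pics/w1.png",im[:,:,::-1])
# overlay predicted deck points
p=eyes.camera_params("wrist");H=np.array(p["hand_eye"]);R=Rn.from_quat(s["eef_rot"])
def proj(q):
    c=np.linalg.inv(H)@np.r_[R.inv().apply(q-s["tcp_pos"]),1];return p["fx"]*c[0]/c[2]+p["cx"],p["fy"]*c[1]/c[2]+p["cy"]
for n,q in dict(footL=(-.065,.054,0),footR=(-.065,-.054,0),gL=(-.088,.07,.018),gR=(-.088,-.07,.018),o=(0,0,.011)).items(): print(n,proj(O+D.apply(q)))
E
```

```text
t 1.35 deck tcp [-225.2181    1.7289  101.2046] yaw err 0.0023856614364239914 tilt [-0.0024  0.0024 -1.    ] w 0.514759422161301 Fdeck [ 0.6203 -0.5837  1.1908] vel 0.07596420184495509
units tool [0.0126 0.0649 2.7066] turn z 0.022781388609035377
after turn, units [0.0073 0.0576 2.7068] turnvec [-0.0255  0.0192  0.0228]
footL (np.float64(207.6034799968489), np.float64(1.7676646133132579))
footR (np.float64(355.7145268427363), np.float64(1.8409314945682524))
gL (np.float64(180.85656022234735), np.float64(30.129731042494114))
gR (np.float64(382.47500244396656), np.float64(30.285654476545005))
o (np.float64(282.01436211512083), np.float64(-120.9345698453863))
```

View pics/w1.png

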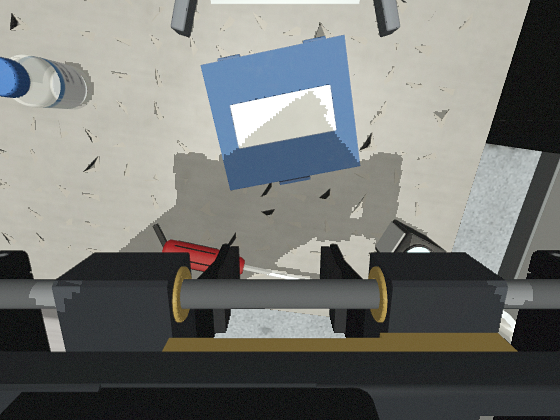

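The guide tips are at about (181,33) and (388,33), so their middle is at column 285. The box centre is at about (284,114). The box is on the centre line, which lies 1–2 mm to −y of my estimate. Next I lower the fingers and start pushing.

Emit:
play_rows:
  moves:
    - [-0.02,0.02,0.02,0,0.05,0.68,0.035]
    - [0,0,0,0.01,0.05,0.68,0.035]
    - [0,0,0,0,0,0.68,0.035]
    - [0,0,0,0,0,0.68,0.035]
    - [0,0,0,0,0,0,0.035]
    - [0,0,0,0,0,0,0.035]
    - [0,0,0,0.15,0,0,0.035]
    - [0,0,0,0.15,0,0,0.035]
    - [0,0,0,0.15,0,0,0.035]
    - [0,0,0,0.15,0,0,0.035]
    - [0,0,0,0.15,0,0,0.035]
    - [0,0,0,0.15,0,0,0.035]
    - [0,0,0,0.15,0,0,0.035]
    - [0,0,0,0.15,0,0,0.035]
    - [0,0,0,0.15,0,0,0.035]
    - [0,0,0,0.15,0,0,0.035]
    - [0,0,0,0,0,0,0.035]

```text
time_s: 2.82
tcp_pos: [0.3333, -0.3304, 0.0212]
eef_rot: [0.998, 0.068, 0.001, 0.001]
contact_force: [-0.7, 0.8, 0.3]
gripper_width: 0.523
```

```bash
python3 - <<'E'
from h import *
import cv2
need(-.1,-.0012,.019)
a=eyes.capture("wrist")[:300,:,::-1];b=eyes.capture("side")[110:290,190:400,::-1]
b=cv2.resize(b,(560,480)) [:300*1+180]
cv2.imwrite("pics/w2.png",np.vstack([a,b[:300]]))
E
```

```text
t 2.8167 deck tcp [-178.8319   -3.0874   21.1728] yaw err -0.0013107051729401575 tilt [ 0.0021 -0.0016 -1.    ] w 0.5228786594489424 Fdeck [-0.5611  0.8744  0.2656] vel 0.017926639968075236
units tool [ 2.6275 -0.0665  0.0772] turn z -0.012516312432572617
after turn, units [ 2.6277 -0.0629  0.0724] turnvec [ 0.0179 -0.0176 -0.0125]
```

View pics/w2.png

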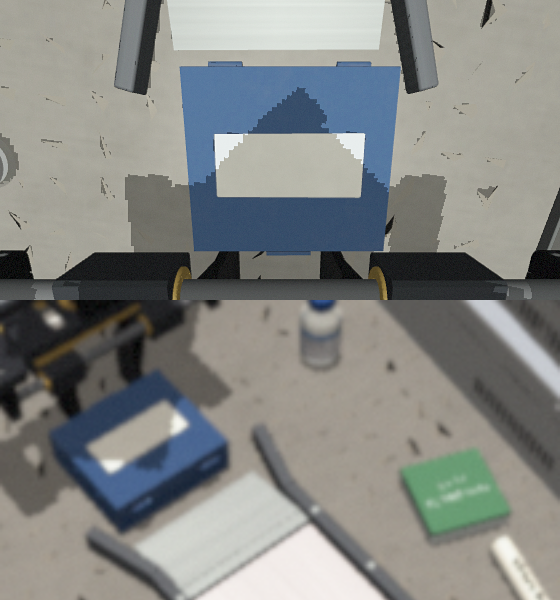

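The box is squared up. Its middle is at column 290 and the ramp middle at 278, so it sits about 5 mm to −y. I'll push diagonally over the last free stretch to centre it.

Emit:
play_rows:
  moves:
    - [0,0,0,0.1,-0.015,0.01,0.035]
    - [0,0,0,0.1,-0.025,0.01,0.035]
    - [0,0,0,0.1,-0.025,0.01,0.035]
    - [0,0,0,0.1,-0.025,0.01,0.035]
    - [0,0,0,0.1,-0.025,0.01,0.035]
    - [0,0,0,0.1,-0.025,0,0.035]
    - [0,0,0,0.1,-0.025,0,0.035]
    - [0,0,0,0.1,-0.025,0,0.035]
    - [0,0,0,0,0,0,0.035]

```text
time_s: 3.67
tcp_pos: [0.3558, -0.3223, 0.0199]
eef_rot: [0.998, 0.068, 0.001, 0.001]
contact_force: [-2.2, -1.1, 1.1]
gripper_width: 0.517
```

```bash
python3 - <<'E'
from h import *
import cv2
need(-.1,-.0012,.019)
a=eyes.capture("wrist")[:300,:,::-1]
cv2.imwrite("pics/w3.png",a)
E
```

```text
t 3.6667 deck tcp [-155.4554    1.8197   19.8681] yaw err -0.002610860389405889 tilt [ 0.0025 -0.0026 -1.    ] w 0.5174293598891746 Fdeck [-2.2862 -0.7666  1.101 ] vel 0.01324769421350919
units tool [1.8487 0.0957 0.0331] turn z -0.024931880201806676
after turn, units [1.8485 0.1007 0.0289] turnvec [ 0.0276 -0.0199 -0.025 ]
```

View pics/w3.png

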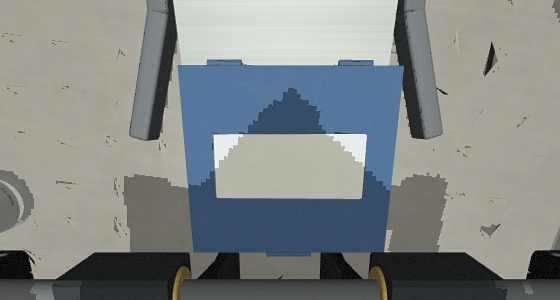

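Emit:
play_rows:
  moves:
    - [0.02,-0.02,-0.025,0.15,-0.01,0.02,0.035]
    - [0,0,0,0.15,-0.01,0.01,0.035]
    - [0,0,0,0.15,-0.01,0,0.035]
    - [0,0,0,0.15,-0.01,0,0.035]
    - [0,0,0,0.15,-0.01,0,0.035]
    - [0,0,0,0.15,0,0,0.035]
    - [0,0,0,0.15,0,0,0.035]
    - [0,0,0,0.15,0,0,0.035]
    - [0,0,0,0.15,0,0,0.035]
    - [0,0,0,0.15,0,0,0.035]
    - [0,0,0,0.15,0,0,0.035]
    - [0,0,0,0.15,0,0,0.035]
    - [0,0,0,0.15,0,0,0.035]
    - [0,0,0,0.15,0,0,0.035]
    - [0,0,0,0,0,0,0.035]

```text
time_s: 4.97
tcp_pos: [0.4192, -0.3113, 0.0188]
eef_rot: [0.998, 0.07, 0.001, 0.0]
contact_force: [-0.1, 0.9, -0.6]
gripper_width: 0.521
```

```bash
python3 - <<'E'
from h import *
need(-.02,.0025,.019)
E
```

```text
t 4.9667 deck tcp [-91.1476   3.9708  18.8124] yaw err 0.0013035097326295764 tilt [ 0.0011 -0.     -1.    ] w 0.5206777373053196 Fdeck [ 0.0376  0.856  -0.6412] vel 0.01460667068398484
units tool [ 2.3715  0.0521 -0.0038] turn z 0.012447601038983515
after turn, units [ 2.3716  0.049  -0.0063] turnvec [ 0.0015 -0.0099  0.0124]
```

Emit:
play_rows:
  moves:
    - [0,0,0.01,0.15,0.01,0,0.035]
    - [0,0,0,0.15,0.01,0,0.035]
    - [0,0,0,0.15,0.01,0,0.035]
    - [0,0,0,0.15,0,0,0.035]
    - [0,0,0,0.15,0,0,0.035]
    - [0,0,0,0.15,0,0,0.035]
    - [0,0,0,0.15,0,0,0.035]
    - [0,0,0,0.15,0,0,0.035]
    - [0,0,0,0.15,0,0,0.035]
    - [0,0,0,0.15,0,0,0.035]
    - [0,0,0,0.15,0,0,0.035]
    - [0,0,0,0.15,0,0,0.035]
    - [0,0,0,0.15,0,0,0.035]
    - [0,0,0,0.15,0,0,0.035]
    - [0,0,0,0,0,0,0.035]

```text
time_s: 6.22
tcp_pos: [0.4816, -0.3035, 0.0188]
eef_rot: [0.998, 0.069, 0.001, 0.0]
contact_force: [-1.5, -0.1, -0.4]
gripper_width: 0.518
```

```bash
python3 - <<'E'
from h import *
import cv2
need(-.02,.0025,.019)
a=eyes.capture("wrist")[:300,:,::-1];b=eyes.capture("side")[120:280,200:380,::-1]
b=cv2.resize(b,(560,498)) [60:360]
cv2.imwrite("pics/w4.png",np.vstack([a,b]))
E
```

```text
t 6.2167 deck tcp [-28.1928   3.0989  18.7969] yaw err 0.0002190896778286322 tilt [ 0.001  0.    -1.   ] w 0.5175397959415655 Fdeck [-1.5135  0.0925 -0.3676] vel 0.014318212849089202
units tool [ 0.2731  0.02   -0.0065] turn z 0.0020921523124102586
after turn, units [ 0.2731  0.02   -0.0068] turnvec [ 0.0009 -0.0095  0.0021]
```

View pics/w4.png

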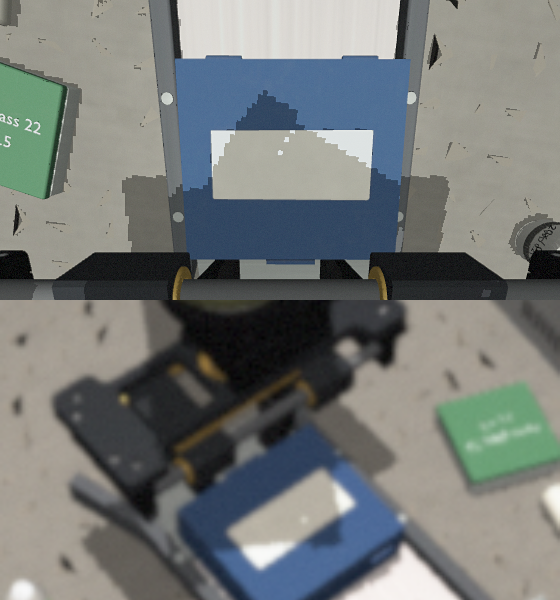

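Emit:
play_rows:
  moves:
    - [0,0,0,0.1,0,0,0.035]
    - [0,0,0,0.1,0,0,0.035]
    - [0,0,0,0.1,0,0,0.035]
    - [0,0,0,0.1,0,0,0.035]
    - [0,0,0,0.1,0,0,0.035]
    - [0,0,0,0.1,0,0,0.035]
    - [0,0,0,0,0,0,0.035]

```text
time_s: 6.9
tcp_pos: [0.4992, -0.3012, 0.0188]
eef_rot: [0.998, 0.069, 0.0, 0.0]
contact_force: [-0.5, -0.2, 1.2]
gripper_width: 0.512
```

Emit:
play_rows:
  moves:
    - [0,0,0,0.03,0,0,0.035]
    - [0,0,0,0.03,0,0,0.035]
    - [0,0,0,0,0,0,0.035]

```text
time_s: 7.15
tcp_pos: [0.5001, -0.3013, 0.0188]
eef_rot: [0.998, 0.069, 0.0, 0.0]
contact_force: [-1.0, -0.5, 0.8]
gripper_width: 0.519
```

Emit:
play_rows:
  moves:
    - [0,0,0,0.03,0,0,0.035]
    - [0,0,0,0.03,0,0,0.035]
    - [0,0,0,0,0,0,0.035]

```text
time_s: 7.4
tcp_pos: [0.5019, -0.3011, 0.0188]
eef_rot: [0.998, 0.069, 0.0, 0.0]
contact_force: [-2.0, 0.0, 2.0]
gripper_width: 0.517
```

Emit:
play_rows:
  moves:
    - [0,0,0,0.03,0,0,0.035]
    - [0,0,0,0.03,0,0,0.035]
    - [0,0,0,0,0,0,0.035]

```text
time_s: 7.65
tcp_pos: [0.5038, -0.3008, 0.0188]
eef_rot: [0.998, 0.069, 0.0, 0.0]
contact_force: [-2.2, 0.1, 0.5]
gripper_width: 0.515
```

Emit:
play_rows:
  moves:
    - [0,0,0,0.03,0,0,0.035]
    - [0,0,0,0.03,0,0,0.035]
    - [0,0,0,0,0,0,0.035]

```text
time_s: 7.9
tcp_pos: [0.5056, -0.3005, 0.0187]
eef_rot: [0.998, 0.069, 0.0, 0.0]
contact_force: [-1.3, 0.1, 0.8]
gripper_width: 0.516
```

Emit:
play_rows:
  moves:
    - [0,0,0,0.03,0,0,0.035]
    - [0,0,0,0.03,0,0,0.035]
    - [0,0,0,0,0,0,0.035]

```text
time_s: 8.15
tcp_pos: [0.5074, -0.3001, 0.0187]
eef_rot: [0.998, 0.069, 0.0, 0.0]
contact_force: [-1.7, -1.6, 0.8]
gripper_width: 0.516
```

Emit:
play_rows:
  moves:
    - [0,0,0,0.03,0,0,0.035]
    - [0,0,0,0.03,0,0,0.035]
    - [0,0,0,0,0,0,0.035]

```text
time_s: 8.4
tcp_pos: [0.5092, -0.2999, 0.0187]
eef_rot: [0.998, 0.069, 0.0, 0.0]
contact_force: [-1.4, -1.0, 1.0]
gripper_width: 0.515
```

```bash
python3 - <<'E'
from h import *
import cv2
st()
a=eyes.capture("wrist")[:300,:,::-1]
b=eyes.capture("side")[140:280,200:380,::-1]
b=cv2.resize(b,(560,435),interpolation=cv2.INTER_CUBIC)[100:400]
cv2.imwrite("pics/w5.png",np.vstack([a,b]))
E
```

```text
t 8.4 deck tcp [-0.4041  2.8593 18.7095] yaw err -0.00042859158269903386 tilt [ 0.0003 -0.0001 -1.    ] w 0.5151050003577433 Fdeck [-1.491  -0.7847  0.9776] vel 0.0035000502773074784
```

View pics/w5.png

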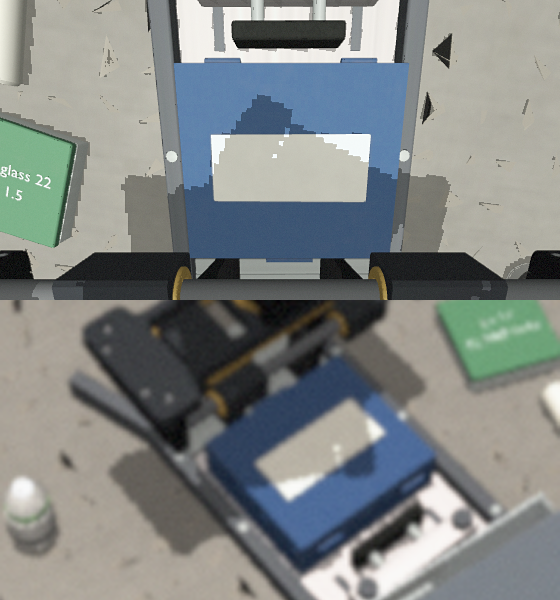

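The buffer plate is at row 45 and the box front at row 62, so the gap is roughly 6–9 mm. I keep feeling forward.

Emit:
play_rows:
  moves:
    - [0,0,0,0.03,0,0,0.035]
    - [0,0,0,0.03,0,0,0.035]
    - [0,0,0,0,0,0,0.035]

```text
time_s: 8.75
tcp_pos: [0.5109, -0.2997, 0.0187]
eef_rot: [0.998, 0.069, 0.0, 0.0]
contact_force: [-1.5, -0.8, 0.6]
gripper_width: 0.515
```

Emit:
play_rows:
  moves:
    - [0,0,0,0.03,0,0,0.035]
    - [0,0,0,0.03,0,0,0.035]
    - [0,0,0,0,0,0,0.035]

```text
time_s: 9.0
tcp_pos: [0.5127, -0.2994, 0.0187]
eef_rot: [0.998, 0.069, 0.0, 0.0]
contact_force: [-0.9, -0.5, 0.3]
gripper_width: 0.518
```

Emit:
play_rows:
  moves:
    - [0,0,0,0.03,0,0,0.035]
    - [0,0,0,0,0,0,0.035]
    - [0,0,0,0,0,0,0.035]

```text
time_s: 9.25
tcp_pos: [0.5136, -0.2993, 0.0187]
eef_rot: [0.998, 0.069, 0.0, 0.0]
contact_force: [-1.1, -0.7, 0.1]
gripper_width: 0.517
```

Emit:
play_rows:
  moves:
    - [0,0,0,0.03,0,0,0.035]
    - [0,0,0,0,0,0,0.035]
    - [0,0,0,0,0,0,0.035]

```text
time_s: 9.5
tcp_pos: [0.5144, -0.2992, 0.0187]
eef_rot: [0.998, 0.069, 0.0, 0.0]
contact_force: [-0.6, -0.4, -0.1]
gripper_width: 0.516
```

Emit:
play_rows:
  moves:
    - [0,0,0,0.03,0,0,0.035]
    - [0,0,0,0.03,0,0,0.035]
    - [0,0,0,0,0,0,0.035]

```text
time_s: 9.75
tcp_pos: [0.5163, -0.299, 0.0187]
eef_rot: [0.998, 0.069, 0.0, 0.0]
contact_force: [-1.3, -0.7, 0.7]
gripper_width: 0.517
```

Emit:
play_rows:
  moves:
    - [0,0,0,0.03,0,0,0.035]
    - [0,0,0,0,0,0,0.035]
    - [0,0,0,0,0,0,0.035]

```text
time_s: 10.0
tcp_pos: [0.5171, -0.2988, 0.0187]
eef_rot: [0.998, 0.069, 0.0, 0.0]
contact_force: [-1.5, 0.0, -0.3]
gripper_width: 0.52
```

Emit:
play_rows:
  moves:
    - [0,0,0,0.03,0,0,0.035]
    - [0,0,0,0,0,0,0.035]
    - [0,0,0,0,0,0,0.035]

```text
time_s: 10.25
tcp_pos: [0.5179, -0.2987, 0.0187]
eef_rot: [0.998, 0.069, 0.0, 0.0]
contact_force: [-0.9, -1.3, -0.6]
gripper_width: 0.518
```

Emit:
play_rows:
  moves:
    - [0,0,0,0.03,0,0,0.035]
    - [0,0,0,0,0,0,0.035]
    - [0,0,0,0,0,0,0.035]

```text
time_s: 10.5
tcp_pos: [0.5189, -0.2986, 0.0187]
eef_rot: [0.998, 0.069, 0.0, 0.0]
contact_force: [-2.2, 0.4, -0.2]
gripper_width: 0.516
```

Emit:
play_rows:
  moves:
    - [0,0,0,0.03,0,0,0.035]
    - [0,0,0,0,0,0,0.035]
    - [0,0,0,0,0,0,0.035]

```text
time_s: 10.75
tcp_pos: [0.5198, -0.2985, 0.0187]
eef_rot: [0.998, 0.069, 0.0, 0.0]
contact_force: [-1.1, -0.4, -0.2]
gripper_width: 0.519
```

Emit:
play_rows:
  moves:
    - [0,0,0,0.03,0,0,0.035]
    - [0,0,0,0,0,0,0.035]
    - [0,0,0,0,0,0,0.035]

```text
time_s: 11.0
tcp_pos: [0.5203, -0.2985, 0.0187]
eef_rot: [0.998, 0.069, -0.0, 0.0]
contact_force: [-3.8, -0.3, 2.2]
gripper_width: 0.518
```

Emit:
play_rows:
  moves:
    - [0,0,0,0.03,0,0,0.035]
    - [0,0,0,0,0,0,0.035]
    - [0,0,0,0,0,0,0.035]

```text
time_s: 11.25
tcp_pos: [0.5209, -0.2984, 0.0187]
eef_rot: [0.998, 0.069, -0.0, 0.0]
contact_force: [-4.9, -0.4, 2.7]
gripper_width: 0.518
```

Emit:
play_rows:
  moves:
    - [0,0,0,0.03,0,0,0.035]
    - [0,0,0,0,0,0,0.035]
    - [0,0,0,0,0,0,0.035]

```text
time_s: 11.5
tcp_pos: [0.5213, -0.2984, 0.0186]
eef_rot: [0.998, 0.069, -0.001, -0.0]
contact_force: [-7.8, 1.3, 5.5]
gripper_width: 0.516
```

Emit:
play_rows:
  moves:
    - [0,0,0,0.03,0,0,0.035]
    - [0,0,0,0,0,0,0.035]
    - [0,0,0,0,0,0,0.035]

```text
time_s: 11.75
tcp_pos: [0.5217, -0.2983, 0.0187]
eef_rot: [0.998, 0.068, -0.001, -0.0]
contact_force: [-9.3, -0.7, 6.7]
gripper_width: 0.518
```

Emit:
play_rows:
  moves:
    - [0,0,0,0.03,0,0,0.035]
    - [0,0,0,0,0,0,0.035]
    - [0,0,0,0,0,0,0.035]

```text
time_s: 12.0
tcp_pos: [0.5221, -0.2983, 0.0187]
eef_rot: [0.998, 0.068, -0.002, -0.0]
contact_force: [-12.4, 0.8, 8.0]
gripper_width: 0.519
```

```bash
python3 -c "
from h import *
st()"
```

```text
t 12.0 deck tcp [12.5937  2.6776 18.6517] yaw err -0.001216548847208787 tilt [-0.0037  0.0001 -1.    ] w 0.5192321518092672 Fdeck [-12.1542   2.4536   7.9927] vel 0.0024922385612540865
```

Emit:
play_rows:
  moves:
    - [0,0,0,0.02,0,0,0.035]
    - [0,0,0,0,0,0,0.035]
    - [0,0,0,0,0,0,0.035]
    - [0,0,0,0,0,0,0.035]
    - [0,0,0,0,0,0,0.035]
    - [0,0,0,0,0,0,0.035]
    - [0,0,0,0,0,0,0.035]
    - [0,0,0,0,0,0,0.035]
    - [0,0,0,0,0,0,0.035]
    - [0,0,0,0,0,0,0.035]
    - [0,0,0,0,0,0,0.035]
    - [0,0,0,0,0,0,0.035]

```text
time_s: 13.0
tcp_pos: [0.5223, -0.2983, 0.0186]
eef_rot: [0.998, 0.068, -0.002, -0.0]
contact_force: [-13.1, 0.8, 9.4]
gripper_width: 0.518
```

```bash
python3 -c "
from h import *
import cv2
st()
a=eyes.capture('wrist')[:300,:,::-1]
b=eyes.capture('side')[140:280,200:380,::-1]
b=cv2.resize(b,(560,435),interpolation=cv2.INTER_CUBIC)[100:400]
cv2.imwrite('pics/w6.png',np.vstack([a,b]))
st()"
```

```text
t 13.0 deck tcp [12.7756  2.665  18.5906] yaw err -0.0014227877391357335 tilt [-0.0045  0.0002 -1.    ] w 0.5183833226644775 Fdeck [-12.8885   2.5873   9.4115] vel 0.003531793639874498
t 13.1 deck tcp [12.8105  2.6538 18.6426] yaw err -0.0014055061207077502 tilt [-0.0044  0.0001 -1.    ] w 0.5183694070554099 Fdeck [-13.6432   2.193    8.9765] vel 0.001306311989700208
```

View pics/w6.png

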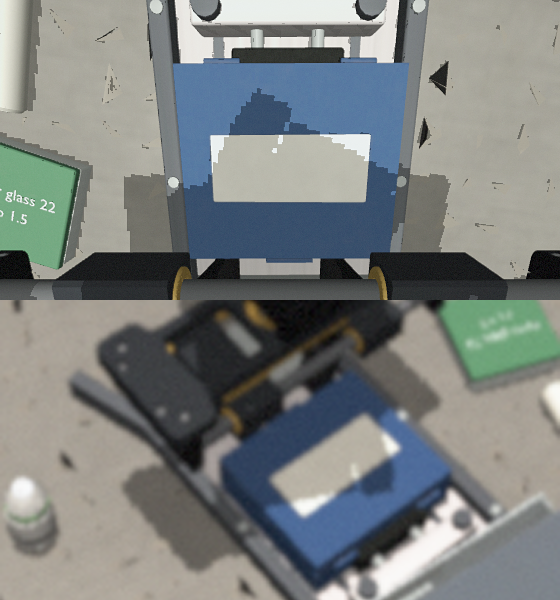

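Emit:
play_rows:
  moves:
    - [0,0,0,0.02,0,0,0.035]
    - [0,0,0,0,0,0,0.035]
    - [0,0,0,0,0,0,0.035]
    - [0,0,0,0,0,0,0.035]
    - [0,0,0,0,0,0,0.035]
    - [0,0,0,0,0,0,0.035]
    - [0,0,0,0,0,0,0.035]
    - [0,0,0,0,0,0,0.035]
    - [0,0,0,0,0,0,0.035]
    - [0,0,0,0,0,0,0.035]

```text
time_s: 13.93
tcp_pos: [0.5226, -0.2983, 0.0186]
eef_rot: [0.998, 0.068, -0.003, -0.0]
contact_force: [-14.8, 0.4, 11.5]
gripper_width: 0.517
```

Emit:
play_rows:
  moves:
    - [0,0,0,-0.02,0,0,0.035]
    - [0,0,0,-0.02,0,0,0.035]
    - [0,0,0,-0.02,0,0,0.035]
    - [0,0,0,-0.02,0,0,0.035]
    - [0,0,0,-0.02,0,0,0.035]
    - [0,0,0,-0.02,0,0,0.035]
    - [0,0,0,-0.02,0,0,0.035]
    - [0,0,0,-0.02,0,0,0.035]
    - [0,0,0,-0.02,0,0,0.035]
    - [0,0,0,-0.02,0,0,0.035]
    - [0,0,0,-0.02,0,0,0.035]
    - [0,0,0,-0.02,0,0,0.035]
    - [0,0,0,-0.05,0,0,0.035]
    - [0,0,0,-0.1,0,0,0.035]
    - [0,0,0,-0.2,0,0,0.035]
    - [0,0,0,-0.3,0,0,0.035]
    - [0,0,0,-0.3,0,0,0.035]
    - [0,0,0,0,0,0,0.035]

```text
time_s: 15.43
tcp_pos: [0.4874, -0.3036, 0.0185]
eef_rot: [0.998, 0.068, -0.001, 0.0]
contact_force: [-0.6, -0.6, 0.4]
gripper_width: 0.519
```

Emit:
play_rows:
  moves:
    - [0,0,0,0,0,-0.3,0.035]
    - [0,0,0,0,0,-0.5,0.035]
    - [0,0,0,0,0,-0.5,0.035]
    - [0,0,0,0,0,-0.5,0.035]
    - [0,0,0,0,0,0,0.035]
    - [0,0,0,0,0,0,0.035]
    - [0,0,0,0,0,0,0.035]
    - [0,0,0,0,0,0,0.035]

```text
time_s: 16.1
tcp_pos: [0.4895, -0.3023, 0.0719]
eef_rot: [0.998, 0.069, -0.0, -0.0]
contact_force: [-0.1, 0.0, -1.0]
gripper_width: 0.519
```

```bash
python3 -c "
from h import *
import cv2
st()
a=eyes.capture('wrist')[:300,:,::-1]
b=eyes.capture('side')[90:270,190:400,::-1]
b=cv2.resize(b,(560,480),interpolation=cv2.INTER_CUBIC)[40:340]
b=cv2.resize(eyes.capture('side')[90:270,190:400,::-1],(350,300),interpolation=cv2.INTER_CUBIC)
cv2.imwrite('pics/w7.png',np.hstack([a[:, 90:490],b]))
"
```

```text
t 16.1 deck tcp [-20.2263   3.2271  71.9167] yaw err -0.0004014978067362618 tilt [-0.001   0.0006 -1.    ] w 0.5189890368920638 Fdeck [-0.134   0.0223 -1.0183] vel 0.00262243259766864
```

View pics/w7.png

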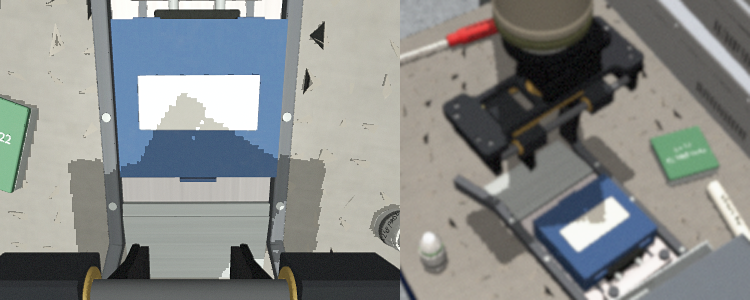

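```bash
python3 -c "
from rig import sign_off
print(sign_off())"
```

```text
the job is handed in; nothing more can be done
None
```

I pushed the box square up the ramp and over the lip onto the deck, pressed it against the buffer, backed off slowly and handed the job in at about 16 s.

- **Press:** At the end the wrist read about 13–15 N along the deck, held for roughly 2 s in all. Taking off about 3 N for friction leaves an estimated 10–12 N on the buffer. I could not measure the buffer force directly.
- **Box:** The last pictures show it flat and square behind the lip, with its front edge touching the buffer plate in the image. The lid hides up to about 3 mm there, so I could not measure the gap more closely than that.
- **Gripper:** It is clear of everything, about 72 mm above the table, with close to zero force on the wrist.
- **Lens and bottle:** The lens is standing undisturbed. The bottle was hidden in the final view, but it was standing in the earlier pictures and the gripper never went near it.
- **Disagreement:** The side and wrist cameras differed by 2–3 mm on the deck's centre line. I used the wrist view and pushed diagonally to correct a sideways offset of about 5 mm before the ramp.

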